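Open the child-proof descaler bottle for the kettle

ROBOT

A 6-joint arm with a two-finger parallel gripper is mounted at the origin on a cart in front of the work surface, level with it; the furniture and walls round the work are solid. World frame = base frame: x ahead of the robot, y to its left, z up, the work surface at z = 0. Lengths are in m, angles in degrees, forces in N, time in s.
With the tool pointing down it reaches from about 0.3 to 0.75 m from the base axis. Payload 8.5 kg.
Tool frame: the origin (TCP) lies on the centre line of the jaws, within the pads' length; the fingertips stand 14 mm ahead of it and the grasp point (between the pads) lies 5 mm behind it; z points along the fingers, x is the direction in which the jaws open and shut, and the axes are right-handed (so a half turn about z gives the same grasp; the last joint's range is limited). The gripper opens to 85 mm and grips with 20 to 120 N. Pads are 22 mm wide; open, the fingers measure 114 mm over their backs; the gripper's body (76 mm by 85 mm) begins 54 mm behind the grasp point. The pads swing forward as they close: fully open they stand 13 mm farther back than shut.
Start: joints at [52.81, 21.807, 74.336, -0, 83.858, -12.336], TCP at [0.231, 0.499, 0.245] pointing down, gripper open.
Joint ranges: [-178.18, 178.18], [-50.72, 133.34], [12.68, 142.11], [-81.47, 261.47], [9.98, 163.14], [-165.26, 165.26]. Speed limits (degrees/s): [136.94, 136.94, 180, 180, 180, 180].

INTERFACE

Orientations are given as a 3x3 rotation matrix whose columns are the frame's x, y, z axes.
In Python, from rig import * gives the robot as it stands.
- The arm moves only by the shell command python3 -m crank 'ROWS' [FORCE]. ROWS is JSON, one flat list of numbers, 7 for each row, row after row: the turn, a rotation vector about the world's x, y, z in rad, then the shift along the world's x, y, z in m, then the opening in per cent of the stroke, from 0 (shut) to 100 (fully open). A call has 1 to 20 rows; each row shifts and turns the commanded pose from where the row before left it; what a row does not reach is not made up. A row lasts 1/10 s, in which the tool goes at most 50 mm and 8.59 degrees, less where a joint would pass 70% of its speed; a pose out of reach is approached as far as the arm can. A call is refused whole if a number of a shift passes 0.05 or a number of a turn 0.15, either way. A call with a gripper value outside its range is refused whole. The fingers move at their own pace and stop on an object; FORCE is the grip in N (left out, the last holds). Time passes only in rows, so rows that do not move let the fingers close. It gives the time, the measured TCP pose, the force and the opening at its end, in the units of the state.
- observe(): the state, without advancing time (a new reading comes with each control period).
- get_image(name): name is "side" or "top"; returns a dict with "frame" (420x560x3 uint8, red, green, blue), "fov_y" (degrees; the focal length in pixels is half the picture's height over the tangent of half this angle, whatever the lens; pixels are square), "cx", "cy" (the principal point, pixels), "world_to_cam" (4x4, takes a point from world to camera coordinates). Camera axes: x right, y up, looking along -z (the intrinsics and any distortion apply to the point x, -y, -z); pixel columns grow to the right and rows downward; lengths in m; the calibration is good to about 2 mm. A picture is of the moment at which its call begins. There is no depth.
- close_job(): hands the job in, once; it reports no verdict.
The state is a dict: "time_s": time; "q": joint angles; "qvel": joint speeds; "joint_efforts": joint torques, N m; "position": TCP position; "tool_rot": TCP orientation; "ft_force": force on the tool from outside, world axes, zero at the start; "wrist_torque": the same for the moment, N m; "grip_width": finger opening in m.
Only numpy, scipy, OpenCV 4.12 (cv2) and the standard library are available. Lean on these libraries where they do the work, as an engineer would, in place of code of your own. Each camera call takes 0.05 s, during which the arm holds its last target. There are 200 camera calls.

TASK

Get the descaler bottle open so the kettle can be dosed: take the measuring cup that is stored upside down over the bottle's cap and hang it by the eye of its handle on the front hook of the steel utensil stand, let go and let it hang freely. Then open the push-and-turn safety cap: press it straight down, twist it counter-clockwise while pressed until it is free, lift it off, and finish while still holding the cap level, about 5 cm clear above the mouth of the bottle. The bottle must stay standing on the worktop where it is, and the other things stay where they are.

Things in the scene. Friction and masses are not known exactly. Their poses are not given: they have to be found in the camera images.
- bottle: Squat white plastic descaler bottle with a plain brown label, loose, about 0.75 kg: square body 76 x 76 mm, 80 mm high, sloping shoulder to 88 mm, round neck 29 mm across, mouth 113 mm above the base. Origin: centre of its underside, z up. Only its weight, friction and the press on its cap keep it from turning or rising: a cap pulled or turned without pressing takes it along.
- bottle_mouth (a point): Centre of the bottle's mouth, the top of the neck, 113 mm above the bottle's underside.
- cap: Grey ribbed round push-and-turn cap, 46 mm across, 28 mm high, loose. Origin: centre of its underside (96 mm above the worktop when closed, 8 mm above the bottle's shoulder), z up. Three tabs inside sit in notches under three lugs of the neck, held up by a sprung liner. Closed, its x axis lies along the bottle's x axis and it cannot turn clockwise.
- cap_top (a point): Centre of the cap's top face, 28 mm above its underside. Pushed down 3.5 to 5 mm (10 to 13 N; it stops at 5 mm) the cap turns counter-clockwise seen from above; it comes free between 45 and 75 degrees of turn (aim for 60; at about 80 it meets a stop) and then lifts straight off.
- cap_liner (a joint): How far the sprung liner disc is pushed into the cap (m): 0 when the cap sits closed, up to 0.005 when it is pressed right down, -0.0015 when the cap is off. Spring 1600 N/m, about 5 N at 0 and 13 N at 0.005.
- measure: White plastic measuring cup, loose, 35 g, upside down over the cap, which it hides (floor resting on the cap's top, 3 mm play round it). Cup 56 mm across outside, 26.5 mm high; flat handle 12 mm wide, 4 mm thick at rim level. Origin: centre of the rim plane (100 mm above the worktop at the start), x along the handle to the eye, z from rim to closed floor (up at the start).
- measure_eye (a point): Centre of the round eye at the end of the measuring cup's handle, 95 mm from the cup's axis; hole 20 mm across, ring 30 mm outside and 5 mm thick.
- stand: Fixed steel utensil stand: round foot 100 mm across, 10 mm post, 271 mm high, with a long upturned hook in front and a short one behind, on which a slotted turner hangs. Origin: on the worktop 80 mm in front of the post; the post stands along the stand's +x, the front hook points along the stand's -x (roughly toward the robot).
- hook_seat (a point): Where an eye hangs in the front hook: on top of the wire at its lowest point, 204.5 mm up, 58.5 mm in front of the post's axis. The wire is 6 mm thick; from here it rises at 45 to 50 degrees toward the post, to 235 mm, and on the other side to the upturned tip.
- hook_tip (a point): Top of the front hook's upturned tip, 229 mm up, 11.5 mm farther out along the stand's -x than hook_seat. The tip rises straight up, so an eye lowered over it with its hole level goes on.
- kettle: Bystander: electric kettle, 227 mm high, near the right edge. Origin: centre of its underside.
- egg_timer: Bystander: dome-shaped egg timer, 62 mm across, 59 mm high, in the middle near the front. Origin: centre of its underside.
- jam_jar: Bystander: jam jar, 71 mm across, 110 mm high, in front of the microwave. Origin: centre of its underside.
- salt_shaker: Bystander: salt shaker, 44 mm across, 90 mm high, left of the jam jar at the back. Origin: centre of its underside.
- teaspoon: Bystander: teaspoon, 137 mm long, lying on the worktop at the right. Origin: centre of its underside.

How it is judged:
By the outcome, as a careful person would: the job done as asked, in the order asked, and still so for the second after the job is handed in, while the arm keeps its last pose, push and grip.
It also fails if it takes over 61 s, if anything falls off the work surface, if the arm or the gripper's body presses on something with over 40 N, if the wrist force passes 120 N, or if a joint passes its speed limit or range.

## Working session

There is one attempt and no reset: what is moved stays moved. The work goes in short steps, Python scripts to look and compute and a shell command to move; the robot and the scene stay as the last step left them, time stands still between calls to the robot, and variables do not carry over. Pictures are saved under pics/ and viewed, about 8 in all and at most 12, crops included, and the job is handed in when it is done.

```bash
mkdir -p pics; ls
python3 - <<'E'
from rig import *
import cv2,numpy as np
s=observe(); print({k:np.round(v,3).tolist() for k,v in s.items()})
for n in("side","top"):
    d=get_image(n); print(n,{k:(np.round(v,4).tolist() if k!='frame' else 0) for k,v in d.items()})
    cv2.imwrite(f"pics/{n}0.png",d["frame"][:,:,::-1])
E
```

```text
pics
{'time_s': 0.0, 'q': [52.811, 21.842, 74.384, 0.001, 83.856, -12.334], 'qvel': [0.162, 0.015, 0.089, -0.086, -0.006, -0.028], 'joint_efforts': [-0.001, -44.845, -23.128, -0.0, 0.005, -0.0], 'position': [0.231, 0.499, 0.245], 'tool_rot': [[0.42, 0.907, -0.001], [0.907, -0.42, -0.001], [-0.001, -0.0, -1.0]], 'ft_force': [-0.543, -0.147, -0.403], 'wrist_torque': [0.046, 0.012, 0.029], 'grip_width': 0.086}
side {'frame': 0, 'fov_y': 46.8573, 'cx': 286.9457, 'cy': 203.0768, 'world_to_cam': [[-0.9295, 0.3687, -0.0054, 0.5089], [-0.2318, -0.5727, 0.7863, -0.0134], [0.2868, 0.7322, 0.6178, -1.4037], [0.0, 0.0, 0.0, 1.0]]}
top {'frame': 0, 'fov_y': 49.201, 'cx': 286.6421, 'cy': 214.6027, 'world_to_cam': [[-0.0071, -0.9999, 0.0074, -0.0518], [0.9983, -0.0067, 0.0586, -0.5556], [-0.0586, 0.0078, 0.9983, -1.1592], [0.0, 0.0, 0.0, 1.0]]}
```

View pics/side0.png

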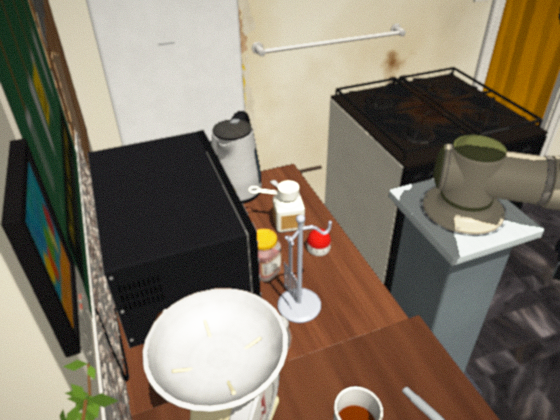

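View pics/top0.png

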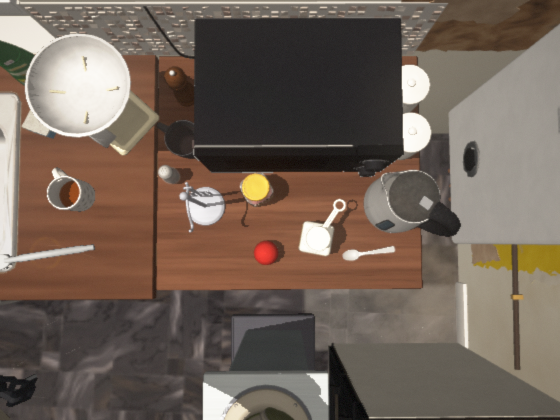

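Top view: measuring cup/bottle at about (318,237), eye at (340,205), stand post/hook around (190,200). Side view: cup at (288,190), eye (254,190), hook tip near (332,225). I'll enlarge both.

Run:
```python
import cv2,numpy as np
t=cv2.imread("pics/top0.png");s=cv2.imread("pics/side0.png")
def c(im,x,y,w,h,k): return cv2.resize(im[y:y+h,x:x+w],None,fx=k,fy=k,interpolation=cv2.INTER_CUBIC)
a=np.hstack([c(t,290,190,70,70,5),c(t,165,170,70,70,5)]);b=np.hstack([c(s,240,165,70,70,5),c(s,275,205,70,70,5)])
cv2.imwrite("pics/z.png",cv2.resize(np.vstack([a,b]),(600,600)) if 0 else np.vstack([a,b])[:, :])
z=np.vstack([a,b]);cv2.imwrite("pics/z.png",cv2.resize(z,(600,600)))
```

```text
(no output)
```

View pics/z.png

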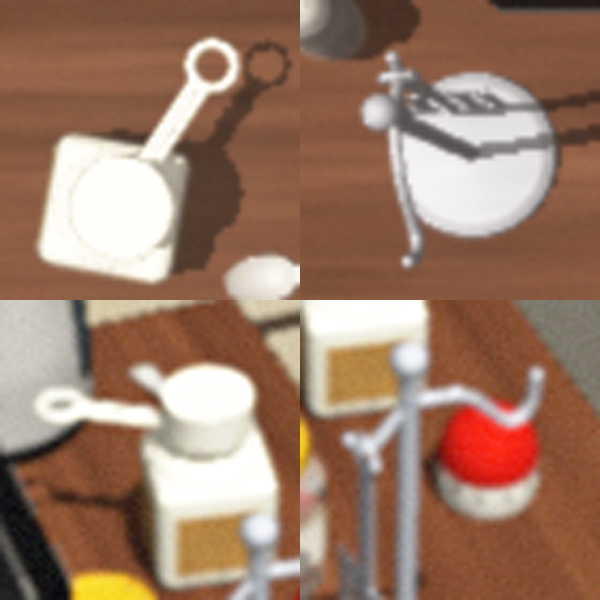

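```bash
cat > h.py <<'E'
from rig import *
import cv2,numpy as np
def ray(d,px):
    f=d["frame"].shape[0]/2/np.tan(np.radians(d["fov_y"])/2); M=np.array(d["world_to_cam"]);R=M[:3,:3]
    v=R.T@np.array([(px[0]-d["cx"])/f,-(px[1]-d["cy"])/f,-1.]); return -R.T@M[:3,3],v/np.linalg.norm(v)
def plane(d,px,z): o,v=ray(d,px); return o+v*(z-o[2])/v[2]
def tri(d1,p1,d2,p2):
    A=np.zeros((3,3));b=np.zeros(3)
    for d,p in((d1,p1),(d2,p2)):
        o,v=ray(d,p);P=np.eye(3)-np.outer(v,v);A+=P;b+=P@o
    return np.linalg.solve(A,b)
def proj(d,p):
    f=d["frame"].shape[0]/2/np.tan(np.radians(d["fov_y"])/2);M=np.array(d["world_to_cam"]);c=M[:3,:3]@p+M[:3,3]
    return np.array([d["cx"]-f*c[0]/c[2],d["cy"]+f*c[1]/c[2]])
E
python3 - <<'E'
from h import *
np.set_printoptions(precision=4,suppress=True)
t=get_image("top");s=get_image("side")
for n,a,b,z in [("cup",(318.2,238.1),(288.8,186.5),.1265),("eye",(339.2,205.2),(254,189.5),.1025),("tip",(190,231.4),(330.3,221.8),.227),("ball",(183.2,196.1),(300.7,218.5),.266),("foot",(206.5,206.2),(300.0,305),.005)]:
    print(n,tri(t,a,s,b),plane(t,a,z),plane(s,b,z))
for c in [(66,137),(186,152),(173,280),(40,262)]: print(plane(t,(290+c[0]/4.286,190+c[1]/4.286),.08))
E
```

```text
cup [ 0.4925 -0.1271  0.1253] [ 0.4937 -0.1276  0.1265] [ 0.4919 -0.125   0.1265]
eye [ 0.5715 -0.1803  0.1009] [ 0.5717 -0.1803  0.1025] [ 0.5719 -0.178   0.1025]
tip [0.5086 0.1491 0.226 ] [0.509  0.1488 0.227 ] [0.5089 0.1503 0.227 ]
ball [0.5792 0.156  0.2625] [0.5794 0.1549 0.266 ] [0.5803 0.1601 0.266 ]
foot [ 0.5778  0.1535 -0.0022] [0.5791 0.1515 0.005 ] [0.5785 0.1598 0.005 ]
[ 0.5333 -0.1005  0.08  ]
[ 0.5244 -0.1683  0.08  ]
[ 0.4523 -0.16    0.08  ]
[ 0.463  -0.0852  0.08  ]
```

```bash
python3 -m crank '[0,0,-0.01,0.0164,-0.0391,0,100, 0,0,-0.01,0.0164,-0.0391,0,100, 0,0,-0.01,0.0164,-0.0391,0,100, 0,0,-0.01,0.0164,-0.0391,0,100, 0,0,-0.01,0.0164,-0.0391,0,100, 0,0,-0.01,0.0164,-0.0391,0,100, 0,0,-0.01,0.0164,-0.0391,0,100, 0,0,-0.01,0.0164,-0.0391,0,100, 0,0,-0.01,0.0164,-0.0391,0,100, 0,0,-0.01,0.0164,-0.0391,0,100, 0,0,-0.01,0.0164,-0.0391,0,100, 0,0,-0.01,0.0164,-0.0391,0,100, 0,0,-0.01,0.0164,-0.0391,0,100, 0,0,-0.01,0.0164,-0.0391,0,100, 0,0,-0.01,0.0164,-0.0391,0,100, 0,0,-0.01,0.0164,-0.0391,0,100, 0,0,0,0,0,-0.03,100, 0,0,0,0,0,-0.02,100, 0,0,0,0,0,0,100, 0,0,0,0,0,0,100]' 20
```

```text
time_s: 2.2
position: [0.4937, -0.1265, 0.1959]
tool_rot: [[0.559, 0.829, 0.0], [0.829, -0.559, -0.0], [0.0, 0.0, -1.0]]
ft_force: [-0.3, 0.1, 0.3]
grip_width: 0.0853
```

```bash
python3 -m crank '[0,0,0,-0.0004,0,-0.03,100, 0,0,0,-0.0004,0,-0.03,100, 0,0,0,0,0,-0.016,100, 0,0,0,0,0,-0.01,100, 0,0,0,0,0,0,80, 0,0,0,0,0,0,68, 0,0,0,0,0,0,60, 0,0,0,0,0,0,50, 0,0,0,0,0,0,50, 0,0,0,0,0,0,50]' 20
python3 - <<'E'
from h import *
t=get_image("top")["frame"][180:270,270:370,::-1];s=get_image("side")["frame"][140:240,230:330,::-1]
cv2.imwrite("pics/g1.png",np.hstack([cv2.resize(t,(400,400)),cv2.resize(s,(400,400))]))
E
```

```text
time_s: 3.2
position: [0.4932, -0.127, 0.11]
tool_rot: [[0.559, 0.829, 0.002], [0.829, -0.559, -0.001], [-0.0, 0.002, -1.0]]
ft_force: [-0.3, -2.7, 4.9]
grip_width: 0.0558
```

View pics/g1.png

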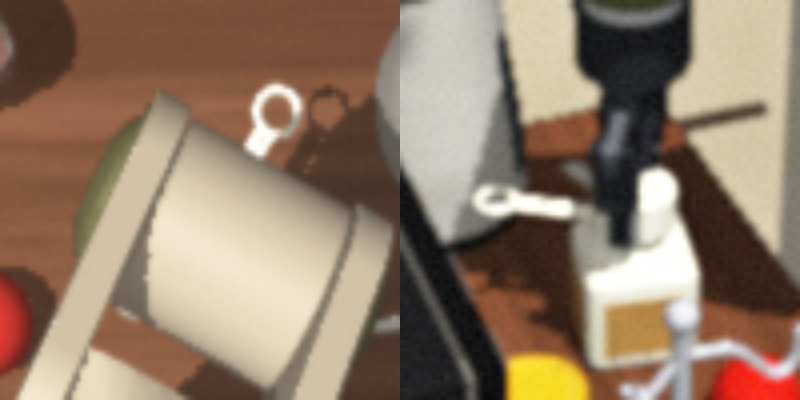

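The fingers hold the cup by its sides (width 55.8 mm); handle still at the eye pixel (top ≈ (339,206)). Lifting.

```bash
python3 -m crank '[0,0,0,0,0,0.01,50, 0,0,0,0,0,0.015,50, 0,0,0,0,0,0.02,50, 0,0,0,0,0,0.03,50, 0,0,0,0,0,0.04,50, 0,0,0,0,0,0.04,50, 0,0,0,0,0,0,50, 0,0,0,0,0,0,50]' 25
python3 - <<'E'
from h import *
np.set_printoptions(precision=4,suppress=True)
t=get_image("top");s=get_image("side")
T=t["frame"][:,:,::-1];S=s["frame"][:,:,::-1]
o=observe();print(o["position"],o["grip_width"],o["ft_force"])
p=np.array(o["position"]);g=np.array([.829,-.559,0]);e=p+.095*g+[0,0,-.008];print(e,proj(t,e),proj(s,e))
def c(im,q,r=40): x,y=np.round(q).astype(int); return cv2.resize(im[y-r:y+r,x-r:x+r],(300,300),interpolation=cv2.INTER_CUBIC)
b=p.copy();b[2]=.124
cv2.imwrite("pics/g2.png",np.hstack([c(T,proj(t,e)),c(S,proj(s,e))])); cv2.imwrite("pics/s2.png",S)
E
```

```text
time_s: 4.1
position: [0.4925, -0.1262, 0.2645]
tool_rot: [[0.559, 0.829, 0.0], [0.829, -0.559, 0.0], [0.0, -0.0, -1.0]]
ft_force: [0.2, 0.8, -1.8]
grip_width: 0.0555
[ 0.4921 -0.1261  0.263 ] 0.05530134162467414 [ 0.0577 -0.3065 -0.3138]
[ 0.5709 -0.1792  0.255 ] [347.7682 199.7386] [251.3346 140.2086]
```

View pics/g2.png

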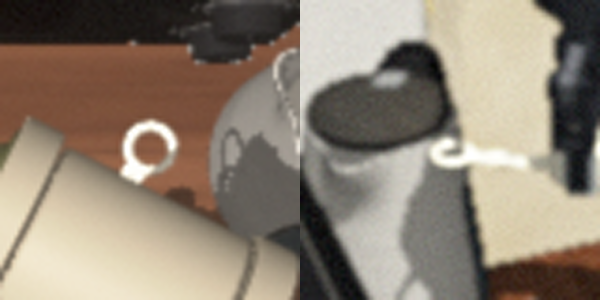

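```bash
python3 -m crank '[0,0,0.0553,-0.0065,0.0224,0,50, 0,0,0.0553,-0.0065,0.0224,0,50, 0,0,0.0553,-0.0065,0.0224,0,50, 0,0,0.0553,-0.0065,0.0224,0,50, 0,0,0.0553,-0.0065,0.0224,0,50, 0,0,0.0553,-0.0065,0.0224,0,50, 0,0,0.0553,-0.0065,0.0224,0,50, 0,0,0.0553,-0.0065,0.0224,0,50, 0,0,0.0553,-0.0065,0.0224,0,50, 0,0,0.0553,-0.0065,0.0224,0,50, 0,0,0.0553,-0.0065,0.0224,0,50, 0,0,0.0553,-0.0065,0.0224,0,50, 0,0,0,0,0,0,50, 0,0,0,0,0,0,50, 0,0,0,0,0,0,50]'
cat > v.py <<'E'
from h import *
import sys
np.set_printoptions(precision=4,suppress=True)
t=get_image("top");s=get_image("side")
T=t["frame"][:,:,::-1];S=s["frame"][:,:,::-1]
o=observe();R=np.array(o["tool_rot"]);p=np.array(o["position"])
h=-R[:,1] if len(sys.argv)>2 and sys.argv[2]=="-" else R[:,1]; e=p+.095*h+.008*R[:,2]
print(p,h,e,proj(t,e),proj(s,e),o["ft_force"],o["grip_width"])
tip=np.array([.509,.149,.229]);print(proj(t,tip),proj(s,tip))
def c(im,q,r=35): x,y=np.round(q).astype(int); return cv2.resize(im[y-r:y+r,x-r:x+r],(350,350),interpolation=cv2.INTER_CUBIC)
cv2.imwrite(sys.argv[1],np.hstack([c(T,proj(t,tip)),c(S,proj(s,tip))]))
E
python3 v.py pics/g3.png
```

```text
time_s: 5.7
position: [0.4148, 0.1417, 0.2637]
tool_rot: [[-0.069, 0.998, -0.001], [0.998, 0.069, -0.0], [-0.0, -0.001, -1.0]]
ft_force: [-0.3, 0.0, -0.9]
grip_width: 0.0559
[0.4149 0.1416 0.264 ] [ 0.9977  0.0682 -0.0007] [0.5097 0.1481 0.2559] [187.4486 230.7092] [330.1529 210.4611] [-0.5977  0.2928  0.0403] 0.055615197342894496
[189.6901 231.3584] [330.0137 220.7111]
```

View pics/g3.png

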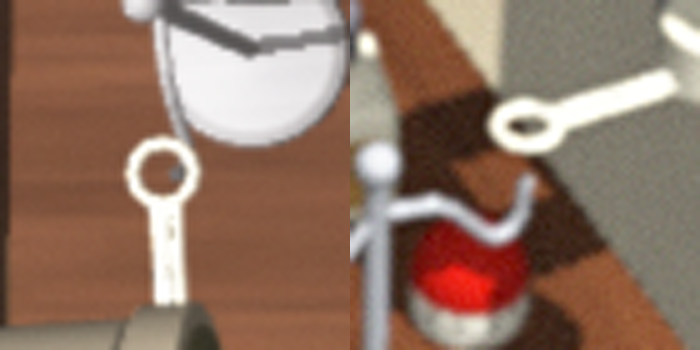

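Top crop: tip seen inside the eye, ring centred at (187,231) vs tip (190,231) (parallax accounts for the offset); side agrees. Lowering.

```bash
python3 -m crank '[0,0,0,-0.0005,0.001,-0.008,50, 0,0,0,0,0,-0.01,50, 0,0,0,0,0,-0.01,50, 0,0,0,0,0,-0.01,50, 0,0,0,0,0,0,50, 0,0,0,0,0,0,50]'; python3 v.py pics/g4.png
```

```text
time_s: 6.4
position: [0.4143, 0.1432, 0.2262]
tool_rot: [[-0.07, 0.998, -0.0], [0.998, 0.07, -0.0], [-0.0, -0.0, -1.0]]
ft_force: [0.6, -0.5, -0.6]
grip_width: 0.056
[0.4145 0.1433 0.2266] [0.9976 0.0698 0.0007] [0.5092 0.1499 0.2187] [190.2535 231.3559] [329.8543 224.7656] [-0.1956 -0.3446 -0.0626] 0.05558770806720811
[189.6901 231.3584] [330.0137 220.7111]
```

View pics/g4.png

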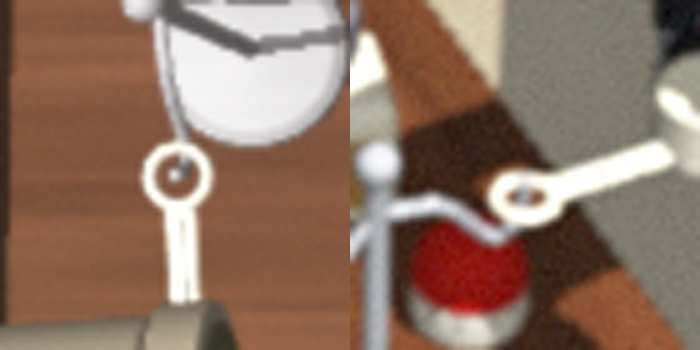

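Run:
```python
import numpy as np
P=[]
for k in range(0,11):
    a=np.radians(7.5*k); ex=.0115*(1-np.cos(a)); ez=.2187-.0185*np.sin(a)
    P.append([ex-.095*np.cos(a)-.008*np.sin(a), ez-.095*np.sin(a)+.008*np.cos(a)])
P=np.array(P);d=np.diff(P,axis=0)
for k,r in enumerate(d): print(k+1,np.round([r[0]*.9976,r[0]*.07,r[1]],4), P[k+1])
```

```text
1 [-0.0001 -0.     -0.0149] [-0.09513309  0.21181684]
2 [ 0.0017  0.0001 -0.0148] [-0.09344165  0.19705144]
3 [ 0.0035  0.0002 -0.0144] [-0.08995464  0.18265647]
4 [ 0.0052  0.0004 -0.0138] [-0.08473171  0.1688782 ]
5 [ 0.0069  0.0005 -0.0129] [-0.07786222  0.1559524 ]
6 [ 0.0084  0.0006 -0.0119] [-0.06946373  0.14410023]
7 [ 0.0098  0.0007 -0.0106] [-0.05967992  0.13352449]
8 [ 0.011   0.0008 -0.0091] [-0.0486782   0.12440612]
9 [ 0.012   0.0008 -0.0075] [-0.03664682  0.11690114]
10 [ 0.0128  0.0009 -0.0058] [-0.02379163  0.11113797]
```

```bash
python3 -m crank '[0.0046,-0.0653,0,0,0,-0.0075,50, 0.0046,-0.0653,0,0,0,-0.0074,50, 0.0046,-0.0653,0,0.0008,0,-0.0074,50, 0.0046,-0.0653,0,0.0009,0.0001,-0.0074,50, 0.0046,-0.0653,0,0.0017,0.0001,-0.0072,50, 0.0046,-0.0653,0,0.0018,0.0001,-0.0072,50, 0.0046,-0.0653,0,0.0026,0.0002,-0.0069,50, 0.0046,-0.0653,0,0.0026,0.0002,-0.0069,50, 0,0,0,0,0,0,50]'; python3 v.py pics/g5.png
```

```text
time_s: 7.4
position: [0.4235, 0.1439, 0.1676]
tool_rot: [[-0.07, 0.865, 0.497], [0.998, 0.061, 0.035], [0.0, 0.498, -0.867]]
ft_force: [0.3, -0.4, 0.4]
grip_width: 0.0557
[0.4249 0.144  0.1689] [0.8643 0.0604 0.4994] [0.511  0.15   0.2094] [191.1017 230.6139] [328.8823 228.3472] [0.3786 1.2217 0.0205] 0.05570726558815348
[189.6901 231.3584] [330.0137 220.7111]
```

Tracking well, no contact force. Continue to 60–67°.

```bash
python3 -m crank '[0.0046,-0.0653,0,0.0034,0.0002,-0.0065,50, 0.0046,-0.0653,0,0.0034,0.0003,-0.0064,50, 0.0046,-0.0653,0,0.0042,0.0003,-0.006,50, 0.0046,-0.0653,0,0.0042,0.0003,-0.006,50, 0.0046,-0.0653,0,0.0049,0.0003,-0.0053,50, 0.0046,-0.0653,0,0.0049,0.0004,-0.0053,50, 0.0046,-0.0653,0,0.0055,0.0004,-0.0046,50, 0.0046,-0.0653,0,0.0055,0.0004,-0.0045,50, 0.0046,-0.0653,0,0.006,0.0004,-0.0038,50, 0.0046,-0.0653,0,0.006,0.0004,-0.0037,50, 0,0,0,0,0,0,50, 0,0,0,0,0,0,50]'; python3 v.py pics/g5b.png; python3 -c "
from rig import *;print(observe()['q'])"
```

```text
time_s: 8.7
position: [0.485, 0.1658, 0.2756]
tool_rot: [[-0.05, 0.58, 0.813], [0.999, 0.04, 0.033], [-0.014, 0.813, -0.581]]
ft_force: [-0.3, 0.6, 0.8]
grip_width: 0.0425
[0.4848 0.1656 0.2748] [0.581  0.0398 0.8129] [0.5465 0.1696 0.3474] [165.446  209.5791] [319.8024 183.905 ] [ 0.3141 -0.6229 -0.0598] 0.04277040666918409
[189.6901 231.3584] [330.0137 220.7111]
[  7.75066749   4.07804993 112.53880128 -26.06476377  10.12653973
 -62.04844311]
```

View pics/g5b.png

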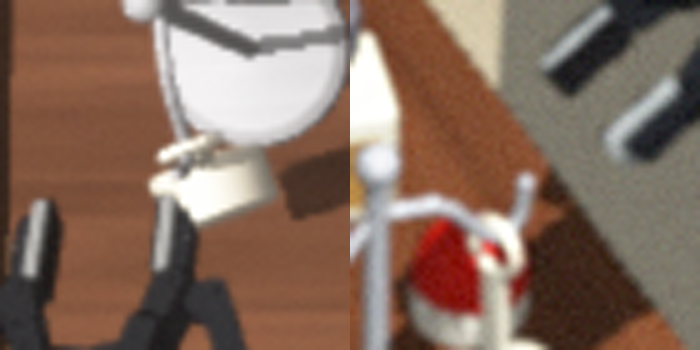

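Joint 5 hit its lower limit and the arm drifted up, pulling the cup out of the grip. By luck it now seems to hang in the hook: ring on the wire near side (325,233), cup below. I'll retract carefully and check.

```bash
python3 -m crank '[-0.005,0.07,0,-0.015,0,0.01,50, -0.007,0.1,0,-0.02,0,0.01,50, -0.009,0.12,0,-0.02,0,0.01,50, -0.009,0.12,0,-0.02,0,0,50, -0.009,0.12,0,-0.02,0,0,50, -0.009,0.12,0,-0.02,0,0,50, -0.009,0.12,0,0,0,0,50, -0.009,0.12,0,0,0,0,50, 0,0.06,0,0,0,0,50, 0,0,0,0,0,0,50, 0,0,0,0,0,0,50]'
python3 - <<'E'
from h import *
o=observe();print(o["q"],o["tool_rot"])
t=get_image("top");s=get_image("side")
T=t["frame"][:,:,::-1];S=s["frame"][:,:,::-1]
def c(im,x0,y0,w,h): return cv2.resize(im[y0:y0+h,x0:x0+w],(400,300),interpolation=cv2.INTER_CUBIC)
cv2.imwrite("pics/g6.png",np.vstack([np.hstack([c(T,150,170,100,75),c(S,270,200,100,75)]),np.hstack([c(T,270,180,100,75),c(S,240,160,100,75)])]))
cv2.imwrite("pics/T6.png",T);cv2.imwrite("pics/S6.png",S)
E
```

```text
time_s: 9.9
position: [0.3697, 0.1661, 0.3044]
tool_rot: [[-0.072, 0.997, -0.001], [0.997, 0.072, -0.021], [-0.021, -0.002, -1.0]]
ft_force: [-0.4, 0.1, -0.2]
grip_width: 0.0431
[  8.0943938    4.70695614  87.68072369  -1.20412972  87.81639131
 -85.96595696] [[-7.16491803e-02  9.97429737e-01 -5.60338275e-04]
 [ 9.97204669e-01  7.16210523e-02 -2.12902250e-02]
 [-2.11953715e-02 -2.08419911e-03 -9.99773180e-01]]
```

View pics/g6.png

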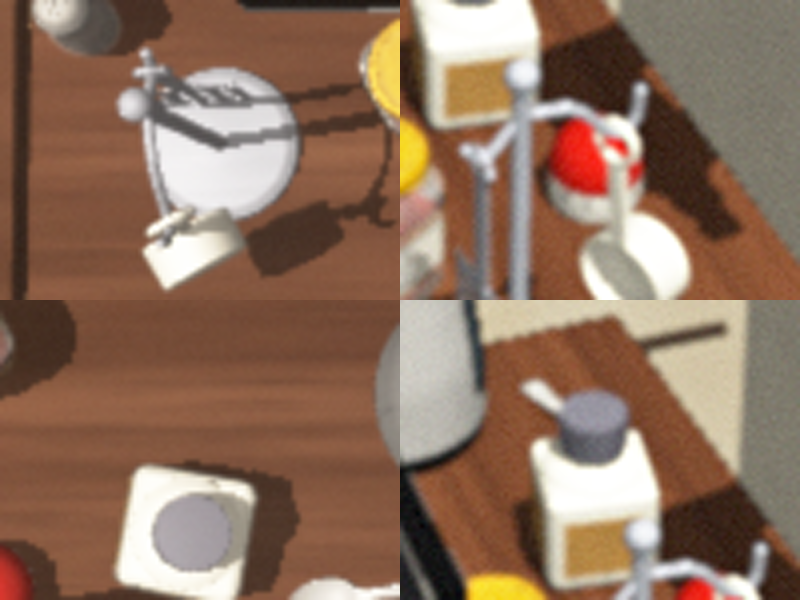

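Cup hangs by its eye from the hook; the uncovered grey cap is at about top px (318,238) / side px (288,188), bottle undisturbed. Locating the cap precisely.

Run:
```python
from h import *
np.set_printoptions(precision=4,suppress=True)
t=get_image("top");T=t["frame"][:,:,::-1].copy()
hsv=cv2.cvtColor(T,cv2.COLOR_BGR2HSV);roi=np.zeros(T.shape[:2],np.uint8);roi[220:258,300:336]=1
m=cv2.inRange(hsv,(95,20,60),(150,120,190))*roi
n,l,st,ce=cv2.connectedComponentsWithStats(m);i=1+np.argmax(st[1:,4]);print(st[i],ce[i])
c,r=cv2.minEnclosingCircle(np.argwhere(l==i)[:,::-1].astype(np.float32));print(c,r)
print(plane(t,ce[i],.122),plane(t,c,.124)); 
s=get_image("side");print(tri(t,ce[i],s,(288,188)))
o=observe();print(o["position"])
```

```text
Traceback (most recent call last):
ValueError: attempt to get argmax of an empty sequence
```

Run:
```python
from h import *
np.set_printoptions(precision=4,suppress=True)
t=get_image("top");T=t["frame"][:,:,::-1].copy()
print(T[238,318])
roi=np.zeros(T.shape[:2],np.uint8);roi[220:258,300:336]=1
m=(np.abs(T.astype(int)-T[238,318]).max(2)<35).astype(np.uint8)*roi
n,l,st,ce=cv2.connectedComponentsWithStats(m);i=l[238,318];print(st[i],ce[i])
print(plane(t,ce[i],.123))
s=get_image("side");print(tri(t,ce[i],s,(288,188)))
print(observe()["position"])
```

```text
[167 162 169]
[308 228  26  20 390] [319.7641 237.3564]
[ 0.4955 -0.1315  0.123 ]
[ 0.4938 -0.1311  0.118 ]
[0.3694 0.166  0.3049]
```

```bash
python3 -m crank '[0.0213,0,0,0,0,0,60, 0,0,-0.094,0.0124,-0.0293,-0.0105,100, 0,0,-0.094,0.0124,-0.0293,-0.0105,100, 0,0,-0.094,0.0124,-0.0293,-0.0105,100, 0,0,-0.094,0.0124,-0.0293,-0.0105,100, 0,0,-0.094,0.0124,-0.0293,-0.0105,100, 0,0,-0.094,0.0124,-0.0293,-0.0105,100, 0,0,-0.094,0.0124,-0.0293,-0.0105,100, 0,0,-0.094,0.0124,-0.0293,-0.0105,100, 0,0,-0.094,0.0124,-0.0293,-0.0105,100, 0,0,-0.094,0.0124,-0.0293,-0.0105,100, 0,0,0,0,0,0,100, 0,0,0,0,0,0,100]' 60; python3 -c "
from rig import *;o=observe();print(o['position'],o['q'])"
```

```text
time_s: 11.45
position: [0.4936, -0.1273, 0.1995]
tool_rot: [[0.764, 0.645, -0.002], [0.645, -0.764, 0.001], [-0.001, -0.002, -1.0]]
ft_force: [-0.1, 1.0, -0.2]
grip_width: 0.0856
[ 0.49360073 -0.12729103  0.19945215] [-2.77796613e+01  2.01520808e+01  8.50470547e+01 -1.62077156e-02
  7.49243606e+01 -6.79478034e+01]
```

```bash
python3 -m crank '[0,0,0,-0.0003,0,-0.03,100, 0,0,0,0,0,-0.03,100, 0,0,0,0,0,-0.0185,100, 0,0,0,0,0,-0.01,100, 0,0,0,0,0,0,75, 0,0,0,0,0,0,60, 0,0,0,0,0,0,52, 0,0,0,0,0,0,40, 0,0,0,0,0,0,40, 0,0,0,0,0,0,40]' 60; python3 -c "
from rig import *;o=observe();print(o['position'],o['ft_force'],o['grip_width'])"
```

```text
time_s: 12.45
position: [0.4938, -0.1274, 0.1122]
tool_rot: [[0.764, 0.645, -0.0], [0.645, -0.764, -0.001], [-0.001, 0.001, -1.0]]
ft_force: [-2.9, -0.2, 5.5]
grip_width: 0.045
[ 0.49376896 -0.12740005  0.11220407] [-2.86185032 -0.24292544  5.54364281] 0.04495000935706098
```

```bash
python3 -m crank '[0,0,0,0,0,-0.0015,40, 0,0,0,0,0,-0.0015,40, 0,0,0,0,0,-0.001,40, 0,0,0,0,0,0,40, 0,0,0,0,0,0,40]' 80; python3 -c "
from rig import *;o=observe();print(o['position'],o['ft_force'],o['grip_width'])"
```

```text
time_s: 12.95
position: [0.4938, -0.1274, 0.1086]
tool_rot: [[0.764, 0.645, -0.0], [0.645, -0.764, -0.002], [-0.001, 0.001, -1.0]]
ft_force: [-3.7, 0.2, 11.2]
grip_width: 0.0444
[ 0.49381184 -0.12742744  0.10863811] [-3.67615768  0.19422585 11.22073442] 0.044417816608538004
```

```bash
python3 -m crank '[0,0,0,-0.0004,0,-0.001,40, 0,0,0,0,0,0,40, 0,0,0.05,0,0,0,40, 0,0,0.06,0,0,0,40, 0,0,0.07,0,0,0,40, 0,0,0.08,0,0,0,40, 0,0,0,0,0,0,40]' 80
python3 - <<'E'
from h import *
o=observe();print(o['position'],o['ft_force'],o['wrist_torque'],o['grip_width'])
for n in("top","side"):
    d=get_image(n)["frame"][:,:,::-1]; cv2.imwrite(f"pics/tw_{n}.png",d)
E
```

```text
time_s: 13.65
position: [0.4942, -0.1275, 0.1081]
tool_rot: [[0.571, 0.821, 0.002], [0.821, -0.571, -0.003], [-0.001, 0.003, -1.0]]
ft_force: [-2.1, 0.4, 12.0]
grip_width: 0.0441
[ 0.49417999 -0.12754537  0.10806104] [-2.07564736  0.37306156 11.98793935] [0.09874741 0.21934155 0.08621252] 0.0441462699101544
```

```bash
cat > lab.py <<'E'
from h import *
def lab(im):
    h=cv2.cvtColor(im,cv2.COLOR_BGR2HSV);m=cv2.inRange(h,(12,110,100),(24,255,255));r=np.zeros_like(m);r[205:240,268:310]=255
    m&=r;ys,xs=np.nonzero(m);q=cv2.minAreaRect(np.c_[xs,ys].astype(np.float32));return len(xs),xs.mean().round(2),ys.mean().round(2),np.percentile(xs,[2,98]),[np.round(q[0],1).tolist(),np.round(q[1],1).tolist(),round(q[2],1)]
if __name__=="__main__":
    for n in("pics/side0.png","pics/S6.png"): print(lab(cv2.imread(n)))
    print(lab(np.ascontiguousarray(get_image("side")["frame"][:,:,::-1])))
E
python3 lab.py
```

```text
(250, np.float64(286.12), np.float64(223.16), array([269., 307.]), [[288.5, 222.0], [41.0, 34.0], 0.0])
(251, np.float64(285.01), np.float64(224.27), array([269., 297.]), [[286.8, 222.9], [37.4, 32.9], 1.8])
(241, np.float64(285.76), np.float64(224.63), array([269., 305.]), [[288.5, 227.0], [41.0, 24.0], 0.0])
```

```bash
python3 -m crank '[0,0,0.08,0,0,0,40, 0,0,0.08,0,0,0,40, 0,0,0.08,0,0,0,40, 0,0,0.08,0,0,0,40, 0,0,0.08,0,0,0,40, 0,0,0.08,0,0,0,40, 0,0,0.08,0,0,0,40, 0,0,0.08,0,0,0,40, 0,0,0.08,0,0,0,40, 0,0,0.06,0,0,0,40, 0,0,0,0,0,0,40, 0,0,0,0,0,0,40]' 80
python3 - <<'E'
from h import *
o=observe();print(o['position'],o['ft_force'],o['wrist_torque'],o['grip_width'],o['q'])
S=get_image("side")["frame"][:,:,::-1];A=cv2.imread("pics/S6.png")
f=lambda im:cv2.resize(im[165:240,245:320],(400,400),interpolation=cv2.INTER_CUBIC)
cv2.imwrite("pics/g7.png",np.hstack([f(A),f(S)]))
E
```

```text
time_s: 15.0
position: [0.4944, -0.1276, 0.1081]
tool_rot: [[-0.17, 0.985, 0.004], [0.985, 0.17, -0.004], [-0.004, 0.003, -1.0]]
ft_force: [-0.1, 0.5, 12.6]
grip_width: 0.0444
[ 0.49438957 -0.12757715  0.10813116] [-0.05387577  0.49151326 12.57431347] [0.07748162 0.10928415 0.06367886] 0.04444841073205751 [-2.77357379e+01  2.63534267e+01  9.25565272e+01 -8.97493097e-02
  6.07965494e+01 -1.27472905e+02]
```

View pics/g7.png

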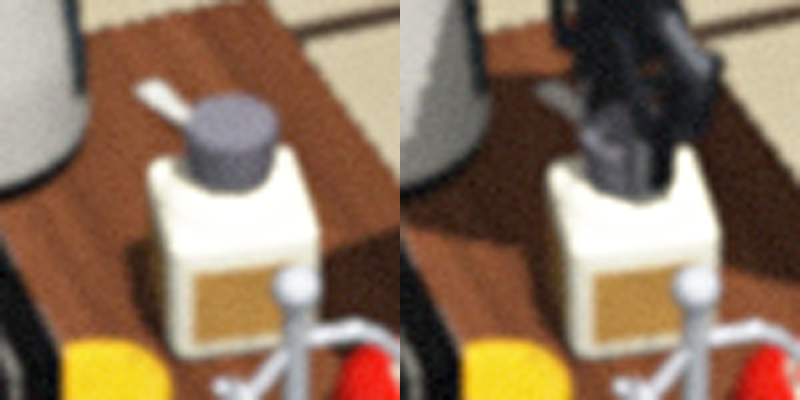

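Bottle looks unchanged (label same place), wrist turned 59.6° with little torque. Lifting gently.

```bash
python3 -m crank '[0,0,0,0,0,0.002,40, 0,0,0,0,0,0.002,40, 0,0,0,0,0,0.002,40, 0,0,0,0,0,0.001,40, 0,0,0,0,0,0.002,40, 0,0,0,0,0,0.002,40, 0,0,0,0,0,0,40]' 80
python3 - <<'E'
from h import *
o=observe();print(o['position'],o['ft_force'],o['wrist_torque'],o['grip_width'])
S=get_image("side")["frame"][:,:,::-1];A=cv2.imread("pics/S6.png")
d=cv2.absdiff(np.ascontiguousarray(S),A).mean(2)
print("bottle-label diff",d[212:230,276:294].mean())
E
```

```text
time_s: 15.75
position: [0.493, -0.127, 0.1171]
tool_rot: [[-0.17, 0.985, -0.001], [0.985, 0.17, -0.001], [-0.001, -0.001, -1.0]]
ft_force: [0.2, -0.3, -0.5]
grip_width: 0.0443
[ 0.49298383 -0.12697174  0.11714579] [ 0.21467661 -0.27496447 -0.50010218] [-0.02386309 -0.11254084  0.02412574] 0.044251824222701325
bottle-label diff 2.9855967078189303
```

Only the cap's weight on the wrist: it's free. Raise to underside ≈ 0.163 m.

```bash
python3 -m crank '[0,0,0,0,0,0.005,40, 0,0,0,0,0,0.008,40, 0,0,0,0,0,0.01,40, 0,0,0,0,0,0.01,40, 0,0,0,0,0,0.01,40, 0,0,0,0,0,0.01,40, 0,0,0,0,0,0.006,40, 0,0,0,0,0,0.0035,40, 0,0,0,0,0,0,40, 0,0,0,0,0,0,40, 0,0,0,0,0,0,40]' 80
python3 - <<'E'
from h import *
o=observe();print(o['position'],o['ft_force'],o['grip_width'],o['qvel'])
S=get_image("side")["frame"][:,:,::-1];T=get_image("top")["frame"][:,:,::-1]
f=lambda im,x,y,w,h:cv2.resize(im[y:y+h,x:x+w],(400,400),interpolation=cv2.INTER_CUBIC)
cv2.imwrite("pics/g8.png",np.hstack([f(S,240,150,110,110),f(T,160,150,180,180)]))
E
```

```text
time_s: 16.9
position: [0.493, -0.127, 0.1793]
tool_rot: [[-0.17, 0.985, -0.001], [0.986, 0.17, -0.001], [-0.001, -0.002, -1.0]]
ft_force: [-0.6, 0.4, -0.5]
grip_width: 0.0442
[ 0.49296864 -0.12702269  0.1792779 ] [-0.63110835  0.36924894 -0.5272837 ] 0.04417686495463923 [ 0.01548    -0.03845151 -0.13701729 -0.07944258  0.16113974  0.05888521]
```

View pics/g8.png

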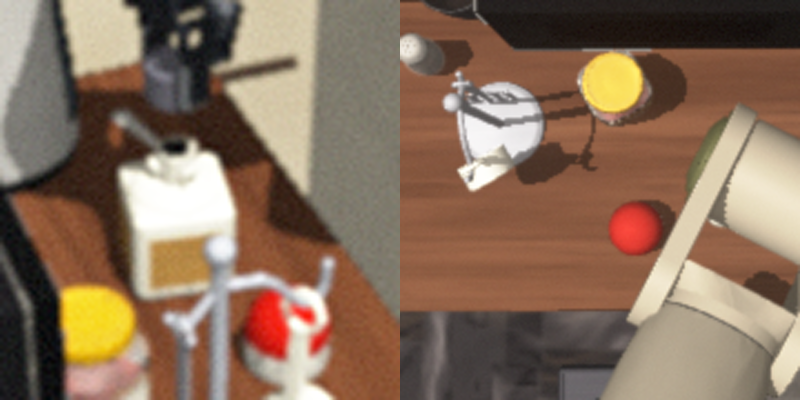

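Side view: the cap is held well above the open neck (cap bottom ≈ px (288,178), mouth ≈ (288,190)). The bottle is in place and the measure hangs on the hook. Handing in.

```bash
python3 -c "
from rig import *;print(close_job())"
```

```text
the job is handed in; nothing more can be done
None
```

The measuring cup hangs freely by its eye on the front hook. The safety cap is off and held level above the open bottle. I handed the job in at about 17 s of the 61 s allowed.

- **Measuring cup:** I threaded the eye over the hook tip with the hole level, then tilted the cup down to release it gently. At about 50° of tilt, joint 5 reached the end of its range. The arm rose off course and the cup was pulled out of the grip instead of being let go. It still ended up on the hook, and the last pictures show it hanging there. I don't know how hard the jerk was at that moment; the readings afterwards were under 1 N.
- **Cap:** I pressed it down at about 12 N (about 4 mm), turned it 59.6° counter-clockwise with only about 0.06–0.09 N m of torque, and lifted it off. The wrist then read only about 0.5 N, so the bottle was not lifted along.
- **Last checks:** The cap's underside is about 50 mm above the mouth, worked out from the gripper height rather than measured in a picture. The tool is level to about 0.1°. In the pictures the bottle stands where it was and the stand, jam jar, salt shaker and egg timer look undisturbed; I did not check the kettle and teaspoon specifically at the end.
- **Checks that gave nothing useful:** My colour mask for finding the cap was unreliable, so I used the circle read off the picture. A colour check on the bottle's label was inconclusive, so I compared the pictures by eye instead.

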